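# Clear the kiln shelf after a firing

### The job

Empty the white kiln shelf: first stand the blue teapot and the green mug upright on the plywood ware board, setting them down gently and keeping them level, then take the red-handled scraper block from its sloping wooden rest and with it wipe all four chips off the shelf into the orange tray. Finally put the scraper back in its rest, lying flat on the slope as it was. Do not push the chips with the fingers and do not disturb the bowl, the pinch cup, the tumbler or the jar.

Things in the scene. Friction and masses are not known exactly. Their poses are not given: they have to be found in the camera images.
- kiln_shelf: fixed white square slab 260 x 260 mm, 20 mm thick, on two bricks. Origin on the table under its centre; top face at z = 60 mm. x and y lie along its edges; the orange tray is at its -y edge.
- tray: fixed orange open tray, outside 270 (x) x 120 (y) x 34 mm high, walls 4 mm, its near wall tucked 8 mm under the shelf's -y edge. Origin: centre of its underside.
- ware_board: fixed plywood board 340 (x) x 170 (y) x 18 mm thick, flat on the table; the small bowl stands on it near its +x end, the rest of it is free. Origin: centre of its underside; top at z = 18 mm. It lies left or right of the shelf.
- rest: fixed wooden rest for the scraper, 180 mm wide (y). Its slope faces its own -x and rises 30 degrees towards its +x; a ledge 10 mm high runs along its lower edge, its face 31 mm down the slope from rest_seat. Origin: on the table under rest_seat. It stands on the other side of the shelf from the ware board, turned about half round so that its slope faces away from the robot.
- rest_seat (a point): point on the slope's surface where the centre of the scraper's underside lies when it is home, 55 mm above the table. The point's axes are those of the rest (not tilted).
- teapot: blue teapot, about 0.6 kg, body 116 mm across and 104 mm high with its lid (all one piece), foot 76 mm across. Spout towards +x, reaching 95 mm from the axis. A hoop handle in the xz plane stands over the lid. Origin: centre of the foot.
- teapot_handle (a point): middle of the hoop handle's top bar, 150 mm above the foot; the bar is 10 mm thick, straight and level for 60 mm along the teapot's x, with 40 mm free under it.
- mug: green mug, about 0.3 kg, outside 88 mm across at the rim, 90 mm high, wall 4.5 mm, a handle on its +y side reaching about 35 mm out. Origin: centre of the foot.
- scraper: wiping block, 0.18 kg: wooden base 50 (x) x 160 (y) x 16 mm thick with a red grip fin on top, 14 mm thick (x), 100 mm long (y), from 16 to 61 mm above the underside. Origin: centre of the underside; z points out of its top. At the start it lies on the slope, its z leaning 30 degrees from vertical towards the rest's -x.
- chip0: loose blue chip on the shelf, about 26 mm across, 12 mm high, 12 g. Origin: centre of its underside.
- chip1: loose terracotta chip on the shelf, about 26 mm across, 12 mm high, 12 g. Origin: centre of its underside.
- chip2: loose green chip on the shelf, about 26 mm across, 12 mm high, 12 g. Origin: centre of its underside.
- chip3: loose blue chip on the shelf, about 26 mm across, 12 mm high, 12 g. Origin: centre of its underside.
- bowl: bystander: terracotta bowl 68 mm across, 40 mm high, on the ware board. Origin: centre of its underside.
- pinch_cup: bystander: small blue cup 56 mm across, 45 mm high, standing below the slope of the rest. Origin: centre of its underside.
- tumbler: bystander: green tumbler 64 mm across, 70 mm high, beyond the shelf. Origin: centre of its underside.
- jar: bystander: jar 64 mm across, 90 mm high, beyond the shelf. Origin: centre of its underside.
Things that resemble listed ones, but are neither listed nor needed, are in the scene too. Leave any purple or turquoise look-alike of the scraper alone.

How it is judged:
By the outcome, as a careful person would: the job done as asked, in the order asked, and still so for the second after the job is handed in, with the robot touching nothing.
It also fails if it takes over 72 s, if anything falls off the work surface, if the arm or the gripper's body presses on something with over 40 N, if the wrist force passes 120 N, or if a joint passes its speed limit or range.

### The arm

A 6-joint arm with a two-finger parallel gripper is mounted at the origin on the work surface. World frame = base frame: x ahead of the robot, y to its left, z up, the work surface at z = 0. Lengths are in m, angles in rad, forces in N, time in s.
With the tool pointing down it reaches from about 0.425 to 0.925 m from the base axis. Payload 12.5 kg.
Tool frame: the origin (TCP) lies at the very end of the fingers, on their centre line; the grasp point (between the pads) lies env.tcp_to_grasp behind it (env.tcp_to_grasp is the distance from the TCP to the grasp point, in m); z points along the fingers, y is the line along which they close (so a half turn about z gives the same grasp; the last joint's range is limited). The gripper opens to 85 mm and grips with 20 to 120 N. Pads are 22 mm wide; open, the fingers measure 114 mm over their backs; the gripper's body (76 mm by 85 mm) begins 54 mm behind the grasp point. The pads swing forward as they close: fully open they stand 13 mm farther back than shut.
Start: joints at [1.083, 0.491, 1.559, -0, 1.092, -0.106], TCP at [0.233, 0.58, 0.231] pointing down, gripper open.
Joint ranges: [-3.1, 3.1], [-0.84, 2.19], [0.05, 2.79], [-1.13, 4.28], [0.06, 2.93], [-2.69, 2.69]. Speed limits (rad/s): [2.22, 2.22, 2.79, 3.14, 3.14, 3.14].

### API

Orientations are given as a unit quaternion [w, x, y, z].
In Python, from bench import env gives the robot as it stands. Calls block until the motion is done:
- env.reach(position, orientation): joint-space move of the TCP to a pose.
- env.movel(position, max_speed=0.15, orientation=None, contact_N=None): straight line of the TCP; orientation=None keeps the orientation; max_speed is the mean speed in m/s. With contact_N (N) it stops when the force on the tool has changed by that much, and returns True; else False.
- env.movej(angles): joint-space move.
- env.ungrasp() and env.clamp(): open the fingers fully, or close them until they stop; the grip force is fixed at half the most.
- env.sleep(seconds).
- env.ik(position, orientation): joint angles nearest the present ones, or None.
- env.camera(name): name is "side" or "top" or "wrist"; returns the picture (420x560x3 uint8, red, green, blue); there is no depth.
- env.camera_params(name): a dict with "fx", "fy", "cx", "cy" (pixels), "origin" and "attitude" of the camera in the world; the wrist camera has in their place "tool_from_camera" (4x4, takes a point from camera to tool coordinates, whose origin is the TCP and whose axes are the flange's). Camera axes: x right, y down, z forward; pixel columns grow to the right and rows downward; lengths in m; the calibration is good to about 2 mm. The wrist camera is an equidistant fisheye: a pixel r from the principal point sees the ray r / f radians off the axis. A picture is of the moment at which its call begins: read the wrist's pose just before it. camera_params takes no time and is no camera call.
A pose or a line that the arm cannot do raises env.IKError and nothing moves.
- env.hand_in(): hands the job in; it is judged then, once.
Readings, each from a call of its own:
- env.get_time(): time.
- env.get_q(): joint angles.
- env.get_joint_vel(): joint speeds.
- env.get_joint_efforts(): joint torques, N m.
- env.get_ee_pos(): TCP position.
- env.get_eef_rot(): TCP orientation.
- env.get_force(): force on the tool from outside, world axes, zero at the start.
- env.get_wrist_torque(): the same for the moment, N m.
- env.get_opening(): opening from 0.0 (shut) to 1.0 (fully open).
- env.get_grasp_force(): force on a finger pad.
Only numpy, scipy, OpenCV 4.12 (cv2) and the standard library are available. Lean on these libraries where they do the work, as an engineer would, in place of code of your own. Each camera call takes 0.05 s, during which the arm holds its last target. There are 200 camera calls.

## Working session

There is one attempt and no reset: what is moved stays moved. The work goes in short steps, each a Python script; the robot and the scene stay as the last script left them, time stands still between calls to the robot, and variables do not carry over. Pictures are saved under pics/ and viewed, at most 10 in all, crops included, and the job is handed in when it is done.

```bash
mkdir -p pics; ls
python3 - <<'E'
from bench import env
import cv2, numpy as np
np.set_printoptions(precision=4,suppress=True)
for n in ("top","side","wrist"):
    p=env.camera_params(n); print(n,p)
    im=env.camera(n); cv2.imwrite(f"pics/{n}0.png",im[:,:,::-1])
print(env.get_time(),env.tcp_to_grasp,env.get_ee_pos(),env.get_eef_rot())
E
```

```text
pics
top {'fx': 515.4210177112084, 'fy': 515.4210177112084, 'cx': 282.0974968900333, 'cy': 210.70351850329567, 'origin': array([0.2726, 0.1116, 1.7077]), 'attitude': array([ 0.0677, -0.697 ,  0.7109, -0.0643])}
side {'fx': 445.3193497932261, 'fy': 445.3193497932261, 'cx': 275.3027674346698, 'cy': 207.5733029057278, 'origin': array([ 0.1977, -0.8853,  1.1142]), 'attitude': array([-0.4006,  0.8987, -0.1635,  0.0716])}
wrist {'fx': 325.19226210127806, 'fy': 325.19226210127806, 'cx': 282.352644598582, 'cy': 208.18752050293384, 'tool_from_camera': array([[-0.0009, -0.9629, -0.27  ,  0.0692],
       [ 1.    , -0.001 ,  0.0002,  0.    ],
       [-0.0004, -0.27  ,  0.9629, -0.1426],
       [ 0.    ,  0.    ,  0.    ,  1.    ]])}
0.15 0.0187 [0.2328 0.5799 0.2309] [-0.0001  0.1897  0.9818 -0.0004]
```

View pics/top0.png

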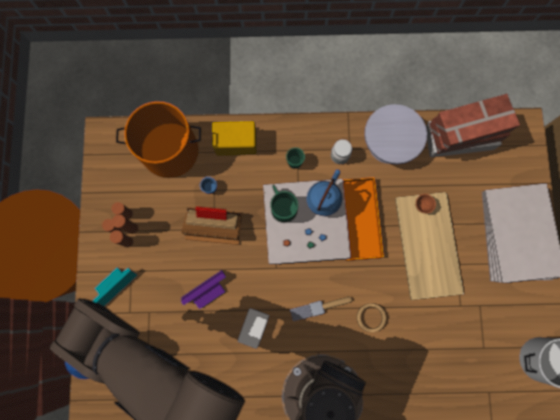

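View pics/side0.png

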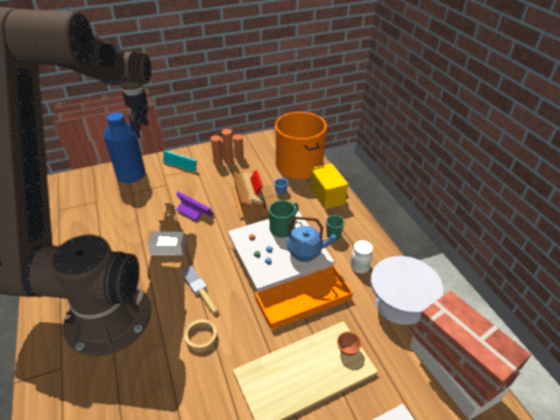

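The top view shows these look-alikes:
- **Scraper:** the red fin on the wooden rest at (211,213) against the purple block (205,290) and the turquoise one (112,285). I choose red.
- **Mug:** the green mug on the shelf (284,206) against the tumbler (296,158).
- **Teapot:** the blue teapot (325,197) against the pinch cup (209,186) and the blue bottle at (85,365).
- **Tray:** the orange tray (363,218) against the orange pot (160,135).
- **Shelf:** the white slab (307,222) against the paper stack (523,232).
- **Board:** the ware board at (428,245).
- **Chips:** (309,232), (287,243), (311,245) and (323,237).

I'll check the choice in one close crop.

```bash
cat > h.py <<'E'
import numpy as np, cv2
from scipy.spatial.transform import Rotation as R
np.set_printoptions(precision=4,suppress=True)
def RQ(q): return R.from_quat(np.r_[q[1:],q[0]])
def QR(r): q=r.as_quat(); return np.r_[q[3],q[:3]]
def rays(p,uv,pose=None):
    """camera params p, pixels Nx2 -> origin, unit directions in world; pose=(pos,quat) for wrist"""
    uv=np.atleast_2d(np.asarray(uv,float)); d=(uv-[p['cx'],p['cy']])/[p['fx'],p['fy']]
    if 'tool_from_camera' in p:
        th=np.linalg.norm(d,axis=1,keepdims=True); D=np.c_[d*np.sinc(th/np.pi)**1,np.cos(th)]
        T=p['tool_from_camera']; r=RQ(pose[1]); o=r.apply(T[:3,3])+pose[0]
        return o,r.apply(D@T[:3,:3].T)
    D=np.c_[d,np.ones(len(d))]; D/=np.linalg.norm(D,axis=1,keepdims=True)
    return np.array(p['origin']),RQ(p['attitude']).apply(D)
def plane(p,uv,z,pose=None):
    o,d=rays(p,uv,pose); return o+d*((z-o[2])/d[:,2])[:,None]
def tri(obs):
    """obs: list of (o,d) -> point, rms miss"""
    A=np.zeros((3,3));b=np.zeros(3);M=[]
    for o,d in obs:
        P=np.eye(3)-np.outer(d,d);A+=P;b+=P@o;M.append((P,o))
    x=np.linalg.solve(A,b); return x,np.sqrt(np.mean([np.sum((P@(x-o))**2) for P,o in M]))
def mask(im,lo,hi,roi=None):
    m=cv2.inRange(cv2.cvtColor(im,cv2.COLOR_RGB2HSV),np.array(lo),np.array(hi))
    if roi: k=np.zeros_like(m);x0,y0,x1,y1=roi;k[y0:y1,x0:x1]=255;m&=k
    return m
def blobs(m,amin=10):
    n,l,s,c=cv2.connectedComponentsWithStats(m)
    return [(c[i],s[i,4],l==i) for i in range(1,n) if s[i,4]>=amin]
E
python3 - <<'E'
from h import *
t=cv2.imread("pics/top0.png")[:,:,::-1].copy(); s=cv2.imread("pics/side0.png")[:,:,::-1].copy()
a=cv2.resize(t[160:310,175:475],None,fx=2.6,fy=2.6,interpolation=cv2.INTER_CUBIC)
cv2.imwrite("pics/crop.png",a[:,:,::-1])
hsv=cv2.cvtColor(t,cv2.COLOR_RGB2HSV)
for n,(u,v) in dict(shelf=(340,245),tray=(365,220),board=(428,260),red=(211,213),teapot=(320,205),mug=(284,215),slope=(225,217),wood=(245,270)).items(): print(n,hsv[v,u])
E
```

```text
shelf [  8  24 171]
tray [ 14 242 201]
board [ 19 106 197]
red [  0 226 114]
teapot [173  56  59]
mug [ 77 105  51]
slope [  2 226  97]
wood [ 15 143 136]
```

View pics/crop.png

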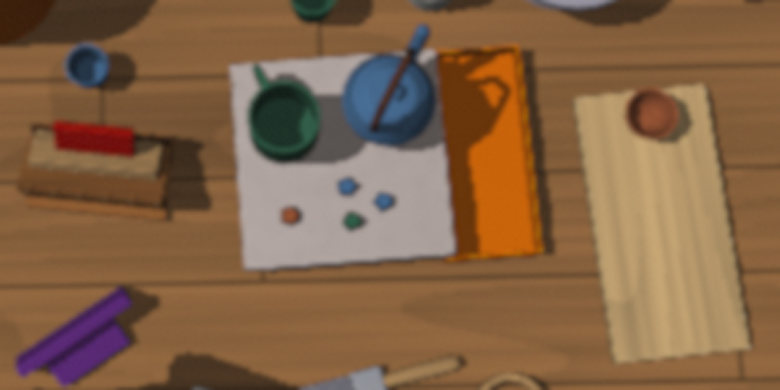

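The crop confirms the choice. The scraper has its red fin at crop (94,138) on the slope facing image-up, which is +x. The teapot, mug, four chips, tray and board are as described. The teapot's handle bar runs from (375,125) to (410,55), with the spout at (420,35).

Run:
```python
from h import *
from bench import env
t=cv2.imread("pics/top0.png")[:,:,::-1].copy(); p=env.camera_params("top")
def c(x,y): return [175+(x+.5)/2.6-.5,160+(y+.5)/2.6-.5]
for n,uv,z in [("shelf",[c(230,66),c(438,50),c(455,256),c(245,268)],.06),("tray out",[c(520,45),c(543,253)],.034),
 ("board",[c(575,97),c(705,84),c(750,349),c(616,362)],.018),("redfin",[c(56,122),c(134,133),c(133,155),c(56,147)],.11),
 ("teapot",[c(390,100)],.1),("bar",[c(375,125),c(410,55)],.2),("mug",[c(285,120)],.15),
 ("chips",[c(347,186),c(385,201),c(353,221),c(291,215)],.07),("pinch",[c(88,65)],.04),("tumb/jar",[[296,158],[342,152]],.08)]:
    print(n,plane(p,uv,z)[:,:2].tolist().__repr__() if 0 else plane(p,uv,z)[:,:2])
# reachability
dn=lambda yaw: QR(R.from_euler('z',yaw)*R.from_euler('x',np.pi)*R.from_euler('z',np.pi))
print(RQ(dn(0)).as_matrix())
for pos in [(.5,.05,.35),(.5,.2,.35),(.5,-.15,.3),(.6,0,.3)]: print(pos,env.ik(pos,dn(0)))
```

```text
shelf [[ 0.6714  0.1773]
 [ 0.6867 -0.0862]
 [ 0.4258 -0.0963]
 [ 0.4161  0.162 ]]
tray out [[ 0.6977 -0.1948]
 [ 0.4297 -0.2095]]
board [[ 0.6313 -0.2649]
 [ 0.645  -0.4332]
 [ 0.3069 -0.4627]
 [ 0.2942 -0.2955]]
redfin [[0.5937 0.3878]
 [0.5781 0.2929]
 [0.551  0.2941]
 [0.5628 0.3875]]
teapot [[ 0.6148 -0.02  ]]
bar [[ 0.5646  0.0064]
 [ 0.6462 -0.0367]]
mug [[0.5825 0.1093]]
chips [[ 0.5138  0.0343]
 [ 0.4942 -0.0119]
 [ 0.4703  0.0282]
 [ 0.4792  0.1042]]
pinch [[0.6813 0.3598]]
tumb/jar [[ 0.7555  0.0677]
 [ 0.7727 -0.0837]]
[[-1. -0.  0.]
 [-0.  1. -0.]
 [ 0. -0. -1.]]
(0.5, 0.05, 0.35) [-0.0319  0.2054  1.6742 -0.      1.262  -1.6027]
(0.5, 0.2, 0.35) [ 0.2578  0.2632  1.5957 -0.      1.2827 -1.313 ]
(0.5, -0.15, 0.3) [-0.418   0.2756  1.713  -0.      1.153  -1.9888]
(0.6, 0, 0.3) [-0.1101  0.3951  1.5301 -0.      1.2163 -1.6809]
```

Run:
```python
from h import *
from bench import env
import pickle
dn=lambda yaw: QR(R.from_euler('z',yaw)*R.from_euler('x',np.pi)*R.from_euler('z',np.pi))
V={}
for n,pos in dict(A=(.52,.34,.30),B=(.47,.16,.32),C=(.47,-.04,.32)).items():
    env.reach(np.array(pos),dn(0)); env.sleep(.15)
    pose=(env.get_ee_pos(),env.get_eef_rot()); im=env.camera("wrist")
    V[n]=(pose,im); cv2.imwrite(f"pics/w{n}.png",im[:,:,::-1]); print(n,pose,env.get_time())
pickle.dump(V,open("V.pkl","wb"))
```

```text
A (array([0.5194, 0.3408, 0.2998]), array([-0.0002, -0.0006,  1.    , -0.0001])) 1.7667
B (array([0.4704, 0.1611, 0.3196]), array([-0.0003, -0.0007,  1.    ,  0.    ])) 2.7417
C (array([ 0.4702, -0.0387,  0.32  ]), array([ 0.    , -0.001 ,  1.    ,  0.0001])) 3.7583
```

View pics/wB.png

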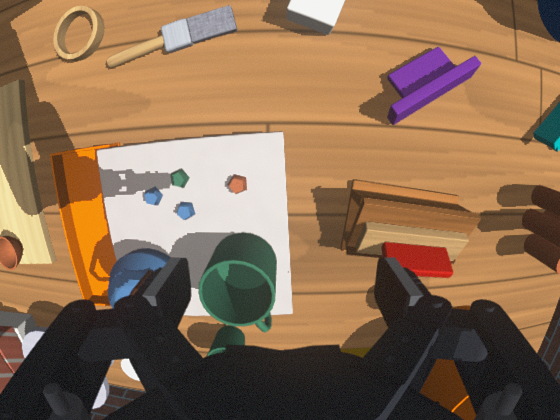

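View pics/wA.png

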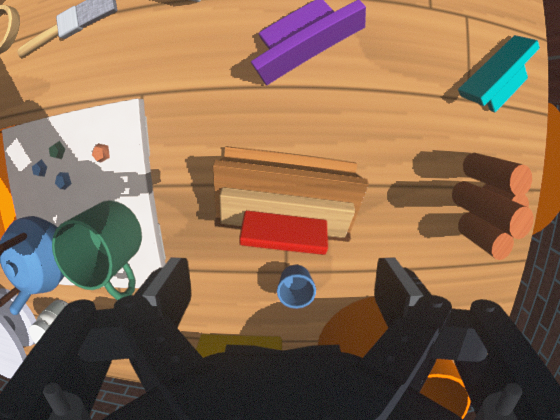

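View pics/wC.png

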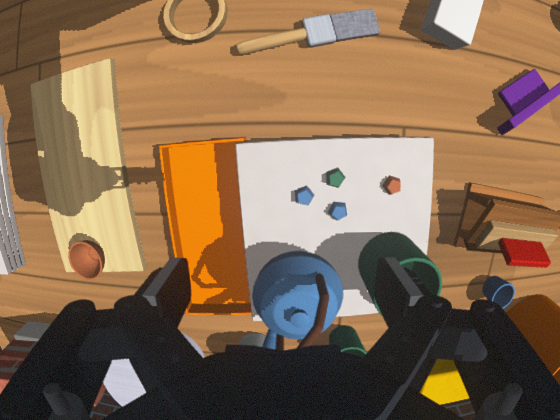

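Wrist view B shows the shelf corners near (98,148), (283,132) and (291,314). It has the mug rim centred near (238,290) with its handle at (264,325), and the chips at (152,196), (185,211), (179,177) and (237,184).

View A shows the rest (290,185), the pale scraper base (288,212), the red fin (285,232) and the pinch cup (296,290). View C shows the teapot at (298,300), the tray (205,225) and the board (95,190). I'll take two higher views of the handle and mug, and zoom on the details.

Run:
```python
from h import *
from bench import env
import pickle
V=pickle.load(open("V.pkl","rb"))
dn=lambda yaw: QR(R.from_euler('z',yaw)*R.from_euler('x',np.pi)*R.from_euler('z',np.pi))
for n,pos in dict(E=(.44,.06,.40),D=(.44,-.10,.40)).items():
    env.reach(np.array(pos),dn(0)); env.sleep(.15)
    pose=(env.get_ee_pos(),env.get_eef_rot()); im=env.camera("wrist"); V[n]=(pose,im)
pickle.dump(V,open("V.pkl","wb")); print(env.get_time())
T=[("A",205,140),("B",330,170),("D",240,230),("E",200,220)]
tiles=[cv2.resize(V[n][1][y:y+120,x:x+160],(400,300),interpolation=cv2.INTER_CUBIC) for n,x,y in T]
c=np.vstack([np.hstack(tiles[:2]),np.hstack(tiles[2:])]); cv2.imwrite("pics/tiles.png",c[:,:,::-1])
```

```text
5.4333
```

View pics/tiles.png

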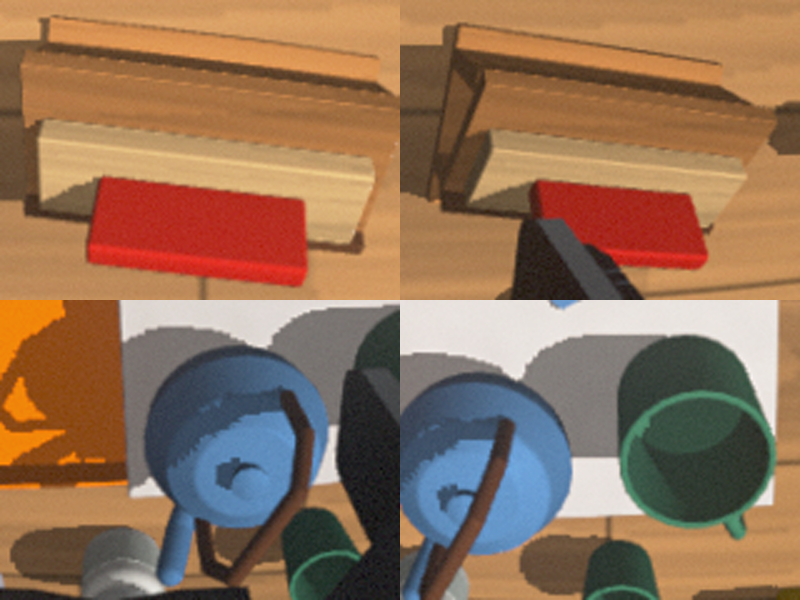

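Tiles: the fin's back face is in A at (103,177), (304,199), (306,267) and (90,247), and the base's back edge runs (40,122)–(376,166). In B the fin is at (538,181), (690,194) and (706,253). The teapot handle bar in D runs (300,490)–(235,580), and the mug rim in E is centred at (698,458) with its handle at (737,528).

```bash
cat >> h.py <<'E'
def proj(p,X,pose=None):
    X=np.atleast_2d(X)
    if 'tool_from_camera' in p:
        T=p['tool_from_camera']; Y=(RQ(pose[1]).inv().apply(X-pose[0])-T[:3,3])@T[:3,:3]
        h=np.linalg.norm(Y[:,:2],axis=1); th=np.arctan2(h,Y[:,2]); d=Y[:,:2]/h[:,None]*th[:,None]
    else:
        Y=RQ(p['attitude']).inv().apply(X-p['origin']); d=Y[:,:2]/Y[:,2:]
    return d*[p['fx'],p['fy']]+[p['cx'],p['cy']]
def dn(yaw): return QR(R.from_euler('z',yaw)*R.from_euler('x',np.pi)*R.from_euler('z',np.pi))
E
python3 - <<'E'
from h import *
from bench import env
import pickle
V=pickle.load(open("V.pkl","rb")); p=env.camera_params("wrist")
print("proj check",proj(p,plane(p,[[100,200]],.06,V["B"][0]),V["B"][0]))
def ray(n,uv): o,d=rays(p,[uv],V[n][0]); return o,d[0]
# corners
G={n:cv2.cvtColor(V[n][1],cv2.COLOR_RGB2GRAY) for n in V}
def corner(X,views):
    obs=[];out=[]
    for n in views:
        s=proj(p,X,V[n][0]).astype(np.float32)
        if not(5<s[0,0]<555 and 5<s[0,1]<330): continue
        c=cv2.cornerSubPix(G[n],s.reshape(-1,1,2).copy(),(7,7),(-1,-1),(3,50,.01)).reshape(2)
        obs.append(ray(n,c)); out.append((n,s[0].round(0),c.round(1)))
    return tri(obs),out
for nm,X,vs in [("S-near-",(.426,-.096,.06),"BCED"),("S-near+",(.416,.162,.06),"ABCE"),("S-far+",(.671,.177,.06),"ABE"),
   ("B-near-",(.307,-.463,.018),"CD"),("B-near+",(.294,-.2955,.018),"CDE"),("B-far+",(.631,-.265,.018),"CD")]:
    print(nm,corner(np.array(X),vs))
# scraper
t={"A":(205,140,0,0),"B":(330,170,400,0),"D":(240,230,0,300),"E":(200,220,400,300)}
def px(n,x,y): a=t[n]; return [a[0]+(x-a[2]+.5)/2.5-.5,a[1]+(y-a[3]+.5)/2.5-.5]
W=[];M=[]
for nm,m,a,b in [("P1",(7,50,16),(103,177),(538,181)),("P2",(7,-50,16),(304,199),(690,194)),("P3",(7,-50,61),(306,267),(706,253)),
   ("Q1",(25,80,16),(40,122),(492,130)),("Q2",(25,-80,16),(376,166),(746,175))]:
    x,e=tri([ray("A",px("A",*a)),ray("B",px("B",*b))]); print(nm,x,e); W.append(x);M.append(np.array(m)/1000)
# handle
for n in "CDE":
    im=V[n][1]; tp=proj(p,[[.605,-.015,.2]],V[n][0])[0].astype(int)
    m=mask(im,(0,90,20),(12,255,130),(tp[0]-60,tp[1]-60,tp[0]+60,350))
    m2=mask(im,(170,60,20),(180,255,130),(tp[0]-60,tp[1]-60,tp[0]+60,350)); m|=m2
    print(n,tp,[(int(y),round(float(np.nonzero(m[y])[0].mean()),1),int((m[y]>0).sum())) for y in range(tp[1]-60,345,5) if y<350 and m[y].any()])
# mug
for n in "BE":
    im=V[n][1]; c=proj(p,[[.5825,.109,.15]],V[n][0])[0].astype(int); h=cv2.cvtColor(im,cv2.COLOR_RGB2HSV)
    print(n,c,[h[y,c[0]].tolist() for y in range(c[1]-50,c[1]+50,4)])
E
```

```text
proj check [[100. 200.]]
S-near- ((array([ 0.4274, -0.095 ,  0.0618]), np.float64(0.0011234272013759526)), [('B', array([ 96., 147.], dtype=float32), array([ 95.8, 148.7], dtype=float32)), ('C', array([236., 140.], dtype=float32), array([236.3, 141.8], dtype=float32)), ('E', array([181., 159.], dtype=float32), array([181.5, 158.6], dtype=float32)), ('D', array([284., 156.], dtype=float32), array([284.8, 156.9], dtype=float32))])
S-near+ ((array([0.415 , 0.1621, 0.059 ]), np.float64(0.0011261946472234218)), [('A', array([137.,  98.], dtype=float32), array([138.3,  96. ], dtype=float32)), ('B', array([283., 131.], dtype=float32), array([282.2, 130.2], dtype=float32)), ('C', array([434., 137.], dtype=float32), array([433.7, 137. ], dtype=float32)), ('E', array([350., 151.], dtype=float32), array([350.1, 150.5], dtype=float32))])
S-far+ ((array([0.6753, 0.1718, 0.0504]), np.float64(0.005713123964776536)), [('A', array([165., 286.], dtype=float32), array([164.2, 281.5], dtype=float32)), ('B', array([293., 311.], dtype=float32), array([292.5, 313.4], dtype=float32)), ('E', array([350., 299
[... 2053 characters left out ...]
 [68, 31, 66], [76, 45, 62], [72, 39, 66], [71, 57, 72], [74, 99, 113], [68, 62, 78], [74, 91, 76], [71, 71, 79], [70, 76, 77], [73, 87, 76], [71, 64, 64], [75, 61, 59], [73, 81, 57], [65, 56, 59], [73, 74, 55], [71, 72, 57], [72, 71, 65], [68, 67, 61], [69, 67, 61], [76, 102, 95], [60, 53, 68], [65, 66, 66], [72, 70, 66]]
E [318 280] [[11, 12, 234], [60, 11, 112], [56, 30, 68], [69, 36, 70], [65, 23, 66], [64, 26, 69], [70, 35, 65], [74, 106, 140], [74, 57, 76], [74, 58, 75], [72, 82, 78], [70, 69, 78], [67, 66, 81], [63, 43, 59], [60, 40, 64], [57, 49, 52], [70, 66, 58], [48, 57, 54], [52, 48, 59], [68, 51, 55], [70, 92, 138], [15, 136, 191], [14, 131, 206], [14, 138, 189], [15, 133, 192]]
```

Run:
```python
from h import *
from bench import env
import pickle
V=pickle.load(open("V.pkl","rb")); p=env.camera_params("wrist"); pt=env.camera_params("top")
def ray(n,uv): o,d=rays(p,[uv],V[n][0]); return o,d[0]
# handle bar: plane through camera & image line in D, cut by rays of E and C
D=[(359.7,305.7),(333.7,341.7)]
o,d1=ray("D",D[0]);_,d2=ray("D",D[1]); n=np.cross(d1,d2)
for v,pts in dict(E=[(238.9,287.7),(225.5,313),(211.7,338.9)],C=[(319.5,325),(314,335),(306,343)]).items():
    for uv in pts:
        oo,d=ray(v,uv); print(v,uv,oo+d*(n@(o-oo))/(n@d))
# D endpoints on z=.21
print("D z=.21",plane(p,D,.21,V["D"][0]))
t=cv2.imread("pics/top0.png")[:,:,::-1].copy()
m=mask(t,(0,80,20),(12,255,110),(312,175,345,215))|mask(t,(165,80,20),(180,255,110),(312,175,345,215))
ys,xs=np.nonzero(m); print("top brown n",len(xs)); l=cv2.fitLine(np.c_[xs,ys].astype(np.float32),cv2.DIST_HUBER,0,.01,.01).ravel()
print(l, plane(pt,[[l[2],l[3]],[l[2]+10*l[0],l[3]+10*l[1]]],.2), xs.min(),xs.max(),ys.min(),ys.max())
bm=mask(t,(95,100,50),(125,255,255),(300,178,348,218)); c=max(cv2.findContours(bm,0,1)[0],key=cv2.contourArea)
bo=cv2.morphologyEx(bm,cv2.MORPH_OPEN,np.ones((13,13),np.uint8)); (cx,cy),r=cv2.minEnclosingCircle(np.argwhere(bo)[:,::-1].astype(np.float32)); print("body top",plane(pt,[[cx,cy]],.11),r)
# mug rim
obs=[]
for v in "BE":
    im=V[v][1]; c=proj(p,[[.5825,.109,.15]],V[v][0])[0].astype(int)
    m=mask(im,(62,75,88),(88,255,200),(c[0]-50,c[1]-45,c[0]+50,c[1]+55))
    pts=np.argwhere(m)[:,::-1].astype(np.float32)
    e=cv2.fitEllipse(cv2.convexHull(pts)); 
    for _ in range(3):
        P=plane(p,pts,.15,V[v][0])[:,:2]; A=np.c_[2*P,np.ones(len(P))]; s=np.linalg.lstsq(A,(P**2).sum(1),rcond=None)[0]; r=np.sqrt(s[2]+s[:2]@s[:2]); k=abs(np.linalg.norm(P-s[:2],axis=1)-r)<.006
        pts=pts[k]
    print(v,len(pts),"circle@.15",s[:2],r,"ellipse",e[0])
    obs.append(tri and ray(v,proj(p,[[s[0],s[1],.15]],V[v][0])[0]))
print("mug rim",tri(obs))
# mug handle direction: B px (264,325), E px
print("mug handle",plane(p,[(264,325)],.13,V["B"][0]),plane(p,[(200+337/2.5,220+228/2.5)],.13,V["E"][0]))
# chips
for v in "BCE":
    S=mask(V[v][1],(0,90,60),(180,255,255)); 
    out=[]
    for c,a,_ in blobs(S,60):
        X=plane(p,[c],.066,V[v][0])[0]
        if .43<X[0]<.56 and -.09<X[1]<.16 and a<800: out.append((X[:2].round(4),a))
    print(v,out)
```

```text
E (238.9, 287.7) [0.5578 0.0094 0.2138]
E (225.5, 313) [ 0.5937 -0.0092  0.2143]
E (211.7, 338.9) [ 0.6351 -0.0307  0.215 ]
C (319.5, 325) [ 0.5875 -0.0029  0.2092]
C (314, 335) [ 0.6117 -0.0056  0.1938]
C (306, 343) [ 0.6037 -0.0156  0.2165]
D z=.21 [[ 0.5884 -0.0038  0.21  ]
 [ 0.644  -0.0321  0.21  ]]
top brown n 63
[  0.8767   0.4811 335.8623 188.0777] [[ 0.6237 -0.0463  0.2   ]
 [ 0.6084 -0.072   0.2   ]] 320 344 175 203
body top [[1.3308 1.0707 0.11  ]] 0.0
B 973 circle@.15 [0.5896 0.1146] 0.041061623513821484 ellipse (244.81646728515625, 289.3453674316406)
E 499 circle@.15 [0.5898 0.1107] 0.04142721522805844 ellipse (313.1927490234375, 293.9020080566406)
mug rim (array([0.5976, 0.1125, 0.1363]), np.float64(0.0001465229705177392))
mug handle [[0.6449 0.1389 0.13  ]] [[0.6477 0.1387 0.13  ]]
B [(array([0.4738, 0.0275]), np.int32(72)), (array([0.4806, 0.1057]), np.int32(240)), (array([ 0.4972, -0.01  ]), np.int32(166)), (array([0.5159, 0.0347]), np.int32(190))]
C [(array([0.4739, 0.029 ]), np.int32(118)), (array([0.4811, 0.1054]), np.int32(171)), (array([ 0.4968, -0.0102]), np.int32(169)), (array([0.5164, 0.0345]), np.int32(157))]
E [(array([0.4747, 0.0276]), np.int32(67)), (array([0.4807, 0.1051]), np.int32(145)), (array([ 0.4963, -0.0102]), np.int32(128)), (array([0.5158, 0.0343]), np.int32(123))]
```

Run:
```python
from h import *
from bench import env
y=np.radians(-27.3); c=np.array([.616,-.018]); g=np.r_[c,.193]
put=np.array([.487,-.360]); py=np.radians(-72)
for z,q,pq in [(g,y,0),(np.r_[put,.151],py,0)]: print(env.ik(z,dn(q)))
env.reach(np.r_[c,.27],dn(y))
im=env.camera("wrist"); cv2.imwrite("pics/tp.png",im[:,:,::-1])
print("contact down",env.movel(g,.1,contact_N=8)); print(env.get_ee_pos())
env.clamp(); print("open",env.get_opening(),env.get_grasp_force(),env.get_force())
g=env.get_ee_pos(); np.save("tpg.npy",g)
env.movel(g+[0,0,.02],.05); print("lift",env.get_force(),env.get_opening())
env.movel(g+[0,0,.075],.15)
im=env.camera("side"); cv2.imwrite("pics/tps.png",im[:,:,::-1]); print(env.get_time())
```

```text
[-0.1364  0.5175  1.6245 -0.      0.9996 -1.2307]
[-0.7456  0.552   1.6926 -0.      0.897  -1.0598]
contact down False
[ 0.6163 -0.0181  0.1936]
open 0.08772448265076706 58.434319496154785 [-0.7095 -1.2855  2.6805]
lift [ 0.1937 -0.1049 -6.5134] 0.09101179256721242
9.1417
```

View pics/tps.png

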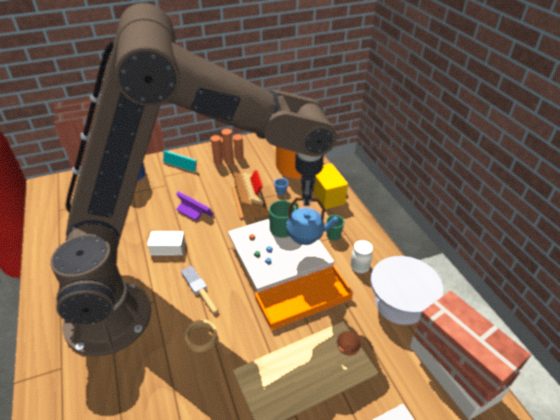

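The teapot hangs level under the gripper at (305,222). I'll carry it to the board.

Run:
```python
from h import *
from bench import env
g=np.load("tpg.npy"); put=np.array([.487,-.360]); py=np.radians(-72)
env.movel(np.r_[put,g[2]+.04],.2,orientation=dn(py))
zt=g[2]-.042
env.movel(np.r_[put,zt+.012],.1); env.sleep(.1)
print("touch",env.movel(np.r_[put,zt-.004],.03,contact_N=3)); print(env.get_ee_pos(),zt,env.get_force())
env.ungrasp(); env.sleep(.1); print(env.get_force())
env.movel(np.r_[put,.29],.25)
# look at the mug and rest from above: higher, further
import pickle; V=pickle.load(open("V.pkl","rb"))
for n,pos in dict(F=(.50,.04,.30),G=(.45,.15,.30)).items():
    env.reach(np.array(pos),dn(0)); env.sleep(.15)
    pose=(env.get_ee_pos(),env.get_eef_rot()); V[n]=(pose,env.camera("wrist"))
pickle.dump(V,open("V.pkl","wb"))
V["top1"]=env.camera("top"); cv2.imwrite("pics/top1.png",V["top1"][:,:,::-1]); print(env.get_time())
a=cv2.resize(V["F"][1][170:350,220:460],(480,360)); b=cv2.resize(V["top1"][150:310,260:480],(320,233),interpolation=cv2.INTER_CUBIC)
c=np.zeros((360,800,3),np.uint8); c[:,:480]=a; c[:233,480:]=b; cv2.imwrite("pics/m1.png",c[:,:,::-1])
```

```text
touch True
[ 0.4869 -0.3601  0.1511] 0.1511536809283481 [-2.8527  1.6243  6.5128]
[-0.1088 -0.0157 -0.7734]
16.5417
```

View pics/m1.png

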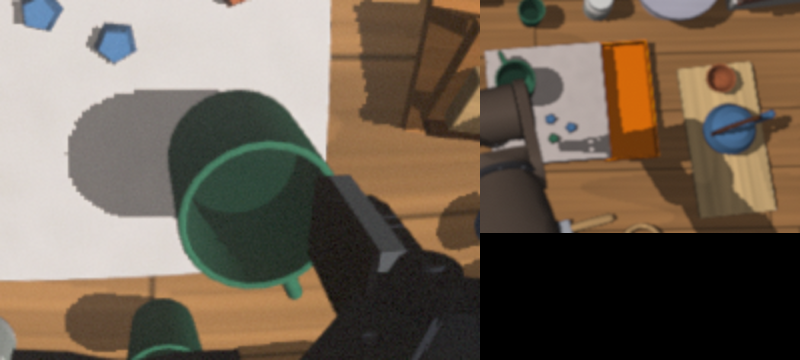

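The mug in F has its rim with left edge at (180,215), top at (265,143) and bottom at (245,288), with its handle at (293,285). The teapot stands on the board at (730,128) in the top inset. Next I fit the rim in several views.

Run:
```python
from h import *
from bench import env
import pickle
V=pickle.load(open("V.pkl","rb")); p=env.camera_params("wrist")
rng=np.random.default_rng(0)
def circ(P): A=np.c_[2*P,np.ones(len(P))]; s=np.linalg.lstsq(A,(P**2).sum(1),rcond=None)[0]; return s[:2],np.sqrt(s[2]+s[:2]@s[:2])
data={}
for v in "BEFG":
    c=proj(p,[[.585,.11,.15]],V[v][0])[0].astype(int)
    m=mask(V[v][1],(62,70,95),(88,255,220),(c[0]-60,c[1]-55,c[0]+60,c[1]+65))
    m=max(blobs(m,20),key=lambda b:b[1])[2]; data[v]=np.argwhere(m)[:,::-1].astype(float)
for z in (.14,.145,.15,.155):
    row=[]
    for v,uv in data.items():
        P=plane(p,uv,z,V[v][0])[:,:2]; best=(0,)
        for _ in range(400):
            c,r=circ(P[rng.choice(len(P),3,False)])
            if not .035<r<.052: continue
            k=abs(np.linalg.norm(P-c,axis=1)-r)<.003
            if k.sum()>best[0]: best=(k.sum(),k)
        c,r=circ(P[best[1]]); row.append((v,c.round(4).tolist(),round(r,4),f"{best[0]}/{len(P)}"))
    print(z,*row)
print(env.get_ee_pos(),env.get_time())
# bowl and teapot now (top)
```

```text
0.14 ('B', [0.5952, 0.1088], np.float64(0.0426), '755/968') ('E', [0.5945, 0.1115], np.float64(0.0422), '471/521') ('F', [0.5946, 0.1125], np.float64(0.0429), '631/675') ('G', [0.5961, 0.1089], np.float64(0.0428), '652/740')
0.145 ('B', [0.5921, 0.1095], np.float64(0.042), '756/968') ('E', [0.5918, 0.1108], np.float64(0.0417), '474/521') ('F', [0.5919, 0.1113], np.float64(0.0422), '633/675') ('G', [0.5927, 0.1097], np.float64(0.0421), '664/740')
0.15 ('B', [0.5892, 0.1105], np.float64(0.0413), '764/968') ('E', [0.5891, 0.1102], np.float64(0.0412), '476/521') ('F', [0.5892, 0.1101], np.float64(0.0415), '633/675') ('G', [0.5891, 0.1103], np.float64(0.0413), '664/740')
0.155 ('B', [0.5862, 0.1113], np.float64(0.0406), '761/968') ('E', [0.5863, 0.1095], np.float64(0.0407), '475/521') ('F', [0.5866, 0.1089], np.float64(0.0408), '634/675') ('G', [0.5856, 0.111], np.float64(0.0406), '664/740')
[0.4504 0.1492 0.2999] 16.5417
```

The rim fits agree at z = 0.150 in all four views, with the centre at (0.5891, 0.1103). I'll grasp the wall opposite the handle.

Run:
```python
from h import *
from bench import env
c=np.array([.5891,.1103]); a=np.radians(207); u=np.array([np.cos(a),np.sin(a)]); y0=np.radians(-63); rot=np.radians(-80)
w=c+.0417*u; g=np.r_[w,.107]
put=np.array([.357,-.371]); up=R.from_euler('z',rot).apply([*u,0])[:2]; wp=put+.0417*up
print(env.ik(g,dn(y0)),env.ik(np.r_[wp,.065],dn(y0+rot)),env.ik(np.r_[wp,.24],dn(y0+rot)))
env.reach(np.r_[w,.20],dn(y0)); 
print("hit",env.movel(g,.1,contact_N=6))
env.clamp(); print(env.get_opening(),env.get_grasp_force(),env.get_force())
g=env.get_ee_pos(); np.save("mg.npy",g)
env.movel(g+[0,0,.02],.05); print(env.get_force(),env.get_wrist_torque())
env.movel(g+[0,0,.13],.2)
env.movel(np.r_[wp,g[2]+.13],.25,orientation=dn(y0+rot))
zt=g[2]-.042
env.movel(np.r_[wp,zt+.015],.15); env.sleep(.1)
print("touch",env.movel(np.r_[wp,zt-.004],.03,contact_N=2)); print(env.get_ee_pos(),zt,env.get_force(),env.get_time())
im=env.camera("side"); cv2.imwrite("pics/mug_side.png",im[:,:,::-1])
```

```text
[ 0.046   0.5571  1.8445 -0.      0.74   -0.4253] [-0.9337  0.5436  2.0818 -0.      0.5162 -0.0087] [-0.9337  0.2657  1.9053 -0.      0.9706 -0.0087]
hit False
0.04460023080320632 59.523376766592264 [1.3276 0.2295 1.5608]
[-1.0414 -0.3266 -3.9026] [-0.0224  0.1161  0.0162]
touch True
[ 0.3318 -0.3377  0.0649] 0.06512830720761528 [-0.3779  0.0657  4.6503] 24.4
```

Run:
```python
from h import *
from bench import env
import pickle
env.ungrasp(); env.sleep(.1); print(env.get_force())
x=env.get_ee_pos(); env.movel(np.r_[x[:2],.25],.25)
V=pickle.load(open("V.pkl","rb"))
for n,pos in dict(H=(.46,.27,.26),I=(.46,.40,.26)).items():
    env.reach(np.array(pos),dn(np.radians(-7))); env.sleep(.2)
    pose=(env.get_ee_pos(),env.get_eef_rot()); V[n]=(pose,env.camera("wrist"))
t=env.camera("top"); s=env.camera("side"); V["top2"]=t;V["side2"]=s
pickle.dump(V,open("V.pkl","wb")); print(env.get_time())
p=env.camera_params("wrist"); ct=[proj(p,[[.567,.342,.08]],V[n][0])[0] for n in "HI"]; print(ct)
c=np.zeros((600,800,3),np.uint8)
for i,n in enumerate("HI"):
    x0,y0=(ct[i]-[100,75]).astype(int); y0=max(0,min(y0,270)); x0=max(0,min(x0,360)); print(n,x0,y0)
    c[:300,400*i:400*i+400]=cv2.resize(V[n][1][y0:y0+150,x0:x0+200],(400,300),interpolation=cv2.INTER_CUBIC)
c[300:,:400]=cv2.resize(t[180:300,350:510],(400,300),interpolation=cv2.INTER_CUBIC)
c[300:,400:]=cv2.resize(s[290:410,230:390],(400,300),interpolation=cv2.INTER_CUBIC)
cv2.imwrite("pics/m2.png",c[:,:,::-1])
```

```text
[-0.3156 -0.4886  0.2636]
29.6
[array([357.5321, 272.6915]), array([243.7979, 285.864 ])]
H 257 197
I 143 210
```

View pics/m2.png

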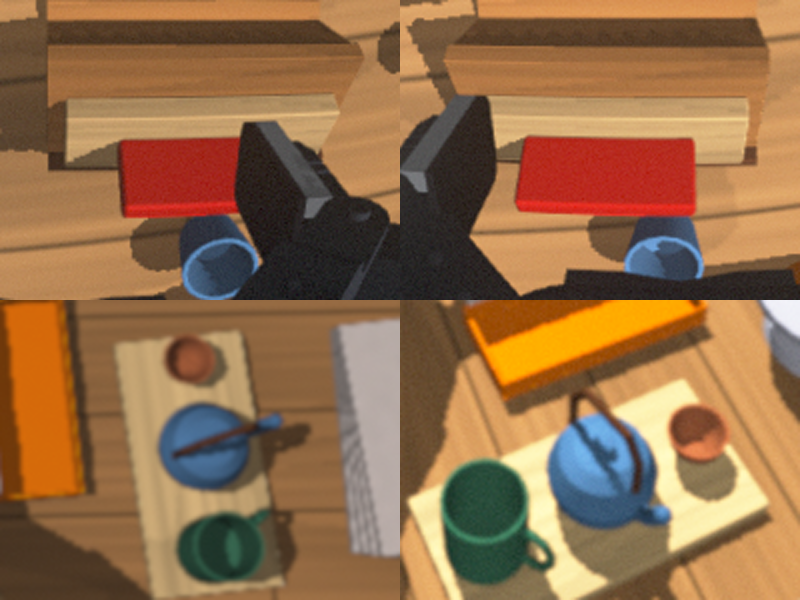

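Bottom tiles: the mug at (222,548) and the teapot at (205,447) both stand upright on the board, with the bowl untouched at (190,358). In the top tiles the fin is nearly horizontal, so the rest's yaw is about -7°. H has corners (119,142) and (124,207). I has (522,137), (694,139), (517,203) and (695,205). I'll triangulate these.

Run:
```python
from h import *
from bench import env
import pickle
from scipy.optimize import least_squares
V=pickle.load(open("V.pkl","rb")); p=env.camera_params("wrist")
t={"A":(205,140,2.5),"B":(330,170,2.5),"H":(257,197,2.),"I":(143,210,2.)}
def px(n,x,y): a=t[n]; return [a[0]+(x+.5)/a[2]-.5,a[1]+(y+.5)/a[2]-.5]
def ray(n,uv): o,d=rays(p,[uv],V[n][0]); return o,d[0]
O={"P1":((7,50,16),dict(H=(119,142),I=(122,137),A=(103,177),B=(138,181))),
"P2":((7,-50,16),dict(I=(294,139),A=(304,199),B=(290,194))),
"P4":((7,50,61),dict(H=(122,208),I=(117,204),A=(90,247))),
"P3":((7,-50,61),dict(I=(294,206),A=(306,267),B=(306,253))),
"Q1":((25,80,16),dict(H=(66,98),A=(40,122),B=(92,130))),
"Q2":((25,-80,16),dict(I=(348,97),H=(337,95),A=(376,166),B=(346,175)))}
W=[];M=[]
for k,(m,o) in O.items():
    x,e=tri([ray(n,px(n,*uv)) for n,uv in o.items()]); print(k,x,"miss",round(e,4)); W.append(x);M.append(np.array(m)/1000)
W=np.array(W);M=np.array(M)
base=np.array([[-np.sqrt(.75),0,.5],[0,-1,0],[.5,0,np.sqrt(.75)]]).T
for sel in ([0,1,2,3],[0,1,2,3,4,5]):
    f=lambda s:(( R.from_euler('zy',[s[3],s[4]]).apply(M[sel]@base.T)+s[:3])-W[sel]).ravel()
    s=least_squares(f,[.56,.34,.055,-.12,0],loss='huber',f_scale=.002); print(s.x[:3],np.degrees(s.x[3:]),"res",(f(s.x).reshape(-1,3)*1000).round(1).tolist())
```

```text
P1 [0.5556 0.2968 0.0761] miss 0.001
P2 [0.5683 0.3942 0.072 ] miss 0.0004
P4 [0.5805 0.2938 0.1061] miss 0.0011
P3 [0.5891 0.3909 0.1078] miss 0.0011
Q1 [0.5283 0.2694 0.0729] miss 0.0013
Q2 [0.5509 0.4283 0.0723] miss 0.0041
[0.5579 0.3454 0.0545] [-6.5734  3.955 ] res [[-0.2, -1.3, -4.0], [-1.6, 0.7, -0.7], [-0.2, -0.8, 3.3], [2.6, 1.4, 0.7]]
[0.56   0.3461 0.0498] [-7.3482 -2.1758] res [[-0.7, -0.5, -9.1], [-0.7, 1.3, -4.6], [-4.8, -0.4, 0.6], [-0.6, 1.6, -0.6], [6.9, -0.9, 2.3], [4.8, -1.1, 3.6]]
```

```bash
cat >> h.py <<'E'
YR=np.radians(-7.2); SEAT=np.array([.560,.3455,.055]); RZ=R.from_euler('z',YR)
zs=RZ.apply([.5,0,np.sqrt(.75)]); xs=RZ.apply([-np.sqrt(.75),0,.5])
def resttool(s):
    y=s*xs; z=-zs; return QR(R.from_matrix(np.c_[np.cross(y,z),y,z]))
SC=np.array([.551,.0398]); SY=np.radians(2.76)
def shelf(sx,sy,z): return np.r_[SC+R.from_euler('z',SY).apply([sx,sy,0])[:2],z]
E
python3 - <<'E'
from h import *
from bench import env
g=SEAT+zs*.022
for s in (1,-1):
    q=resttool(s); print(s,RQ(q).as_matrix()[:,0],[env.ik(g+zs*k,q) for k in (0,.1)])
for y in (0,np.pi): print(env.ik(shelf(-.05,.117,.083),dn(SY+y)),env.ik(shelf(-.05,-.145,.083),dn(SY+y)))
print(env.get_q(),env.get_time())
E
```

```text
1 [-0.1253 -0.9921 -0.    ] [None, None]
-1 [ 0.1253  0.9921 -0.    ] [array([0.3541, 0.89  , 1.2914, 0.235 , 1.4372, 0.3915]), array([0.3257, 0.8653, 1.0938, 0.2207, 1.6594, 0.4173])]
[ 0.1745  0.5528  1.9609 -0.      0.628  -1.4445] [-0.3357  0.5531  1.9599 -0.      0.6285 -1.9546]
[0.1745 0.5528 1.9609 0.     0.628  1.6971] [-0.3357  0.5531  1.9599  0.      0.6285  1.187 ]
[ 0.6063  0.4416  1.5625 -0.0001  1.1371 -0.8413] 29.6
```

Run:
```python
from h import *
from bench import env
g=SEAT+zs*.023; q=resttool(-1)
env.reach(g+zs*.12,q)
print("hit",env.movel(g,.12,contact_N=5),(env.get_ee_pos()-SEAT)@zs)
env.clamp(); print(env.get_opening(),env.get_grasp_force(),env.get_force(),env.get_wrist_torque())
G=env.get_ee_pos(); np.save("sg.npy",np.r_[G,env.get_eef_rot()])
env.movel(G+zs*.03,.05); print("lift",env.get_opening(),env.get_grasp_force(),env.get_force(),env.get_time())
env.movel(G+zs*.09,.2)
cv2.imwrite("pics/sc_side.png",env.camera("side")[:,:,::-1]); t=env.camera("top")
print("red px top",[(c.round(1),a) for c,a,_ in blobs(mask(t,(0,150,60),(6,255,255),(180,170,330,260)),15)])
```

```text
hit False 0.02381428254856676
0.15009217275220718 58.68953883647919 [1.0426 0.1986 0.8405] [-0.1128 -0.3847  0.0613]
lift 0.158915805441904 58.370874524116516 [-0.8625 -0.4387 -1.7765] 33.3083
red px top [(array([194.7, 192.1]), np.int32(29))]
```

The scraper is held: 14 mm opening and 1.8 N of weight. Now the wipe.

Run:
```python
from h import *
from bench import env
q=dn(SY+np.pi)
env.reach(shelf(-.05,.117,.14),q)
env.movel(shelf(-.05,.117,.095),.12); env.sleep(.15)
print("touch",env.movel(shelf(-.05,.117,.078),.025,contact_N=3)); z=env.get_ee_pos()[2]; print(z,env.get_force())
env.movel(shelf(-.05,.117,z+.0003),.05)
env.movel(shelf(-.05,-.145,z+.0003),.09); print("end",env.get_force(),env.get_opening())
env.sleep(.2); env.movel(shelf(-.05,-.145,.15),.2)
env.reach(shelf(.0,.05,.22),q)
t=env.camera("top"); s=env.camera("side"); cv2.imwrite("pics/t3.png",t[:,:,::-1]); cv2.imwrite("pics/s3.png",s[:,:,::-1]); print(env.get_time())
for n,im,a,z in (("top",t,.006,0),("side",s,.006,0)):
    p=env.camera_params(n); r=[]
    for nm,lo,hi in (("blue",(95,80,40),(125,255,255)),("green",(60,50,30),(92,255,255)),("terra",(0,110,50),(11,225,190))):
        for c,ar,_ in blobs(mask(im,lo,hi),4):
            X=plane(p,[c],.01,None)[0]
            if .35<X[0]<.75 and -.24<X[1]<.2: r.append((nm,c.round(),ar,X[:2].round(3)))
    print(n,r)
```

```text
touch True
0.08298186152108195 [-1.0141  0.4389  4.744 ]
end [-0.9022  0.6694 -1.9831] 0.15437779456093223
41.1667
top [('blue', array([359., 230.]), np.int32(15), array([ 0.525, -0.136])), ('blue', array([365., 233.]), np.int32(10), array([ 0.512, -0.157])), ('green', array([360., 242.]), np.int32(5), array([ 0.484, -0.14 ])), ('terra', array([345., 190.]), np.int32(18), array([ 0.659, -0.095])), ('terra', array([347., 216.]), np.int32(30), array([ 0.573, -0.099])), ('terra', array([359., 233.]), np.int32(70), array([ 0.515, -0.137])), ('terra', array([349., 236.]), np.int32(9), array([ 0.504, -0.104])), ('terra', array([350., 246.]), np.int32(9), array([ 0.471, -0.105])), ('terra', array([351., 255.]), np.int32(7), array([ 0.441, -0.106]))]
side [('blue', array([291., 301.]), np.int32(54), array([ 0.523, -0.146])), ('green', array([279., 303.]), np.int32(15), array([ 0.487, -0.138])), ('terra', array([295., 279.]), np.int32(81), array([ 0.568, -0.071])), ('terra', array([288., 299.]), np.int32(63), array([ 0.518, -0.134]))]
```

Run:
```python
from h import *
from bench import env
for n,f in (("top","t3"),("side","s3")):
    im=cv2.imread(f"pics/{f}.png")[:,:,::-1].copy(); p=env.camera_params(n)
    poly=proj(p,[shelf(x,y,.06) for x,y in ((-.122,-.122),(.122,-.122),(.122,.122),(-.122,.122))]).astype(np.int32)
    k=np.zeros(im.shape[:2],np.uint8); cv2.fillPoly(k,[poly],255)
    w=mask(im,(0,0,60),(180,60,255))&k
    print(n,"shelf px",(k>0).sum(),"white",(w>0).sum(),[(c.round(),a,np.median(cv2.cvtColor(im,cv2.COLOR_RGB2HSV)[m],axis=0)) for c,a,m in blobs(k&~w,4)])
im=cv2.imread("pics/t3.png")[:,:,::-1].copy(); h=cv2.cvtColor(im,cv2.COLOR_RGB2HSV)
print(h[226:246:2,352:370:2,0]); print(h[226:246:2,352:370:2,1])
```

```text
top shelf px 5725 white 2090 [(array([296., 222.]), np.int32(3635), array([12., 65., 74.]))]
side shelf px 4316 white 4316 []
[[ 14  14   9   0 179  11  14  14  13]
 [ 14  11 150 107 108   0  13  14  14]
 [ 14  10 122 105 105 174   6   7  10]
 [ 14  12 162 133 166 177 107 109   9]
 [ 12  10   8  10  11   7 109 110  11]
 [ 12  10  10  12  14  13   1   0  14]
 [ 12  10  11  13  14  14  15  14  14]
 [ 14  14  13  20  16  13  14  14  15]
 [ 14  14  14  24  71  70  13  14  14]
 [ 14  14  14  14  14  15  14  14  14]]
[[234 231 169  76  74 189 236 231 234]
 [234 176  36 112 102  75 213 238 236]
 [236 163  47 127 120  61 118 131 180]
 [227 189  45  44  63  68 107 101 152]
 [190 165 147 172 198 148 105  90 186]
 [192 159 162 206 242 219  90  87 244]
 [205 165 174 217 244 245 247 239 243]
 [227 223 212 118 118 209 244 243 244]
 [236 234 220  98  90  83 168 240 243]
 [236 234 234 215 174 148 207 239 243]]
```

The side view shows the shelf entirely white, and the chips are in the tray (blue, blue, green, terracotta near top-view (359,230), (365,233), (360,242) and (357,234)). Now I'll return the scraper.

Run:
```python
from h import *
from bench import env
s=np.load("sg.npy"); G=s[:3]; q=resttool(-1)
env.reach(G+zs*.11,q)
env.movel(G+zs*.012,.12); env.sleep(.15)
print("touch",env.movel(G-zs*.004,.025,contact_N=3)); print((env.get_ee_pos()-G)@np.c_[xs,np.cross(zs,xs),zs],env.get_force(),env.get_wrist_torque())
env.sleep(.1); env.ungrasp(); env.sleep(.2)
e=env.get_ee_pos(); env.movel(e+zs*.12,.15)
env.reach(np.array([.46,.40,.26]),dn(np.radians(-7))); env.sleep(.2)
pose=(env.get_ee_pos(),env.get_eef_rot()); w=env.camera("wrist"); t=env.camera("top"); sd=env.camera("side"); print(env.get_time())
import pickle; V=pickle.load(open("V.pkl","rb"))
cv2.imwrite("pics/w9.png",w[:,:,::-1]);cv2.imwrite("pics/t9.png",t[:,:,::-1]);cv2.imwrite("pics/s9.png",sd[:,:,::-1])
def red(im,roi):
    b=max(blobs(mask(im,(0,170,60),(6,255,255),roi)|mask(im,(174,170,60),(180,255,255),roi),20),key=lambda b:b[1])
    r=cv2.minAreaRect(np.argwhere(b[2])[:,::-1].astype(np.float32)); return b[0].round(2),int(b[1]),np.round(r[0]+r[1]+(r[2],),1)
print("wrist before",red(V["I"][1],(150,200,360,340)),V["I"][0][0]); print("wrist after",red(w,(150,200,360,340)),pose[0])
print("side before",red(V["side2"],(220,150,290,220)),"after",red(sd,(220,150,290,220)))
a=np.abs(V["side2"].astype(int)-sd).max(2)>60
print("side change",[(c.round(),n) for c,n,_ in blobs((a*255).astype(np.uint8),12)])
```

```text
touch True
[ 0.0001 -0.     -0.0003] [1.206  1.4404 3.5343] [-0.0156  0.1175  0.0187]
47.3
wrist before (array([246.36, 298.08]), 3342, array([245.7, 297.8,  89.1,  38.6,   0.7])) [0.4603 0.3991 0.2603]
wrist after (array([245.86, 298.76]), 3380, array([244.7, 298.7,  89.1,  38.7,   0.9])) [0.4606 0.3997 0.2593]
side before (array([255.99, 182.17]), 169, array([256.1, 182.3,  22.8,   8.9,  71.6])) after (array([256.09, 182.12]), 170, array([256.2, 182.3,  22.8,   9.2,  71.6]))
side change [(array([252., 237.]), np.int32(22)), (array([269., 249.]), np.int32(26)), (array([257., 254.]), np.int32(30)), (array([268., 261.]), np.int32(26)), (array([288., 302.]), np.int32(227))]
```

The fin is back within about 1 px of where it started, and the only changes in the side view are the chips moving from shelf to tray.

```bash
python3 -c "
from bench import env
print(env.hand_in(), env.get_time())"
```

```text
the job is handed in; nothing more can be done
the job is handed in; nothing more can be done
```

I handed the job in with about 47 s on the robot clock: teapot and mug upright on the ware board, all four chips in the tray, scraper back flat in its rest, and no bystander shows as moved in the side camera.

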